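# Load the cargo crate and hover it over the tender car

## Task

At the train corner, pack the barrel and the square chest into the carrying crate, one standing upright in each bay, and let go of them. Then lift the loaded crate by its handle bar, carry it level over the picket fence and hold it hovering about 15 mm above the flat deck of the tender car, centred on the deck with its long side along the car, not touching, so that the car can be checked before the crate is set down. Finish while still holding it there, and do not shift the fence, the engine or the trees.

Things in the scene. Friction and masses are not known exactly. Their poses are not given: they have to be found in the camera images.
- crate: loose blue wooden crate, 128 mm long (x), 64 wide (y), 0.3 kg. Origin: centre of its underside, z up. Rim 24 mm high, walls and floor 6 thick; a 12 mm partition, 24 high, across the middle makes two bays 52 x 52 inside. Over it a handle arch: a post (14 in x, 8 in y) at each long side and a dark wooden bar on top. Both ends are alike: a half turn makes no difference
- crate_handle (a point): centre of the crate's handle bar, 101 mm above the crate's underside. The bar is 14 mm thick (crate x), 14 mm high and 64 mm long (along crate y), free air beneath it and on both sides; its top is 108 mm above the underside. Axes as the crate's. Pinch it across its 14 mm thickness from above
- crate_bay_a (a point): centre of the inner floor of the bay at the crate's +x end (32 mm from the crate's centre, 6 mm above its underside). Axes as the crate's
- crate_bay_b (a point): centre of the inner floor of the bay at the crate's -x end (32 mm from the crate's centre, 6 mm above its underside). Axes as the crate's
- barrel_mid (a point): centre (half-way up) of the upright grey wooden barrel, 44 mm diameter, 60 mm high, straight-sided but for the 9 mm bevels at both ends, about 0.07 kg, standing loose on the table; z is its axis
- chest_mid (a point): centre (half-way up) of the square wooden chest, a solid block 44 by 44 mm (its x and y) and 60 mm high, with pale bands, about 0.08 kg, standing loose on the table; z up, x and y square to its side faces
- deck (a point): centre of the top of the flat deck of the tender car: deck 152 mm long (x) by 88 mm wide (y), 60 mm above the table, chipped orange paint, nothing standing up from it. x runs along the car, z up
- tender: the tender car and the 260 mm length of wooden track it stands on, fixed to the table. Origin on the table under the middle of the deck, x along the car. A fixed wooden crane tower, 244 mm high, stands beyond the car to the right, its arm pointing away; it is not used
- fence: white picket fence, loose and light (0.22 kg), 360 mm long (its x), on 50 mm wide feet; it stands between the crate and the tender car. Origin: centre of its underside. To be left where it stands
- fence_top (a point): middle of the fence's top, 78 mm above the table. Axes as the fence's
- engine: wooden toy engine, 110 mm long (x), 52 mm wide, 84 mm high, loose, origin under its centre; to be left alone
- tree_a: green wooden cone tree, 52 mm wide, 110 mm high, loose, origin under its foot; to be left alone
- tree_b: green wooden cone tree, 52 mm wide, 95 mm high, loose, origin under its foot; to be left alone
Mind the look-alikes: they are no part of the job. Of the things like the crate, leave any that is yellow; of the rest the smaller one is meant.

How it is judged:
By the outcome, as a careful person would: the job done as asked, in the order asked, and still so for the second after the job is handed in, while the arm keeps its last pose, push and grip.
It also fails if it takes over 72 s, if anything falls off the work surface, if the arm or the gripper's body presses on something with over 40 N, if the wrist force passes 120 N, or if a joint passes its speed limit or range.

## Robot

A 6-joint arm with a two-finger parallel gripper is mounted at the origin on the work surface. World frame = base frame: x ahead of the robot, y to its left, z up, the work surface at z = 0. Lengths are in mm, angles in degrees, forces in N, time in s.
With the tool pointing down it reaches from about 300 to 850 mm from the base axis. Payload 4.2 kg.
Tool frame: the origin (TCP) lies midway between the tips of the shut fingers; the grasp point (between the pads) lies 19 mm behind it (env.tcp_to_grasp is the distance from the TCP to the grasp point, in mm); z points along the fingers, x is the direction in which the jaws open and shut, and the axes are right-handed (so a half turn about z gives the same grasp; the last joint's range is limited). The gripper opens to 91 mm and grips with 3 to 60 N. Pads are 32 mm wide; open, the fingers measure 118 mm over their backs; the gripper's body (76 mm by 178 mm) begins 60 mm behind the grasp point.
Start: joints at [64.916, 18.312, 89.639, -0, 72.044, -1.146], TCP at [233.312, 525.558, 192.076] pointing down, gripper open.
Joint ranges: [-177.97, 177.97], [-48.28, 115.42], [12.27, 149.76], [-77.06, 257.06], [2.81, 150.46], [-146.56, 146.56]. Speed limits (degrees/s): [147.25, 147.25, 180, 180, 180, 180].

## Interface

Orientations are given as [roll, pitch, yaw] about the fixed x, y, z axes, in that order (R = Rz(yaw) Ry(pitch) Rx(roll)).
In Python, from workcell import env gives the robot as it stands.
- The arm moves only by the tool drive_tool, never from a script. Its argument "motion" is a list of rows, each a list of 2 entries, a list of its own where there are three numbers: the shift along the world's x, y, z in m, then the turn, a rotation vector about the world's x, y, z in rad. In form: [[[dx, dy, dz], [wx, wy, wz]], ...]. A call has exactly 10 rows; each row shifts and turns the commanded pose from where the row before left it; what a row does not reach is not made up. A row lasts 1/12 s, in which the tool goes at most 41.7 mm and 7.16 degrees, less where a joint would pass 70% of its speed; a pose out of reach is approached as far as the arm can. A call is refused whole if a number of a shift passes 0.0417 or a number of a turn 0.125, either way. A call with a gripper value outside its range is refused whole. "claw" is the opening, from 0 (shut) to 1 (fully open), set as the call begins (left out, the last holds). The fingers move at their own pace and stop on an object; "force" is the grip in N (left out, the last holds). Time passes only in rows, so rows that do not move let the fingers close, or fill a call up. It gives the time, the measured TCP pose, the force and the opening at its end, in the units of the state.
- env.state(): the state, without advancing time (a new reading comes with each control period).
- env.grab_frame(name): name is "scene" or "top" or "wrist"; returns the picture (400x640x3 uint8, red, green, blue); there is no depth.
- env.camera_params(name): a dict with "fov_y" (degrees; the focal length in pixels is half the picture's height over the tangent of half this angle, whatever the lens; pixels are square), "cx", "cy" (the principal point, pixels), "pose" (4x4, takes a point from camera to world coordinates). Camera axes: x right, y down, z forward; pixel columns grow to the right and rows downward; lengths in mm; the calibration is good to about 2 mm. A picture is of the moment at which its call begins: read the wrist's pose just before it. camera_params takes no time and is no camera call; for the wrist camera it gives the pose at the moment of the call.
- env.job_done(): hands the job in, once; it reports no verdict.
The state is a dict: "time_s": time; "qpos": joint angles; "qvel": joint speeds; "effort": joint torques, N m; "ee_pos": TCP position; "ee_rot": TCP orientation; "force": force on the tool from outside, world axes, zero at the start; "torque": the same for the moment, N m; "gripper_width": finger opening in mm.
Only numpy, scipy, OpenCV 4.12 (cv2) and the standard library are available. Lean on these libraries where they do the work, as an engineer would, in place of code of your own. Each camera call takes 0.05 s, during which the arm holds its last target.

## Working session

There is one attempt and no reset: what is moved stays moved. The work goes in short steps, Python scripts to look and compute and a tool call to move; the robot and the scene stay as the last step left them, time stands still between calls to the robot, and variables do not carry over. Pictures are saved under pics/ and viewed, and the job is handed in when it is done.

Besides the shell and the picture viewer there is one more tool, called after ">>>" as a command line: name --argument value ..., lists and objects as JSON in quotes. drive_tool: Moves the arm, as the interface text tells. Its arguments: {"type":"object","properties":{"motion":{"type":"array","items":{"type":"array"}},"claw":{"type":"number"},"force":{"type":"number"}},"required":["motion"]}

```bash
ls; mkdir -p pics
cat > h.py <<'E'
import numpy as np,cv2
from workcell import env
def snap(n,f):
    p=env.camera_params(n); im=env.grab_frame(n); cv2.imwrite('pics/'+f+'.png',im[:,:,::-1]); np.savez('pics/'+f+'.npz',im=im,**{k:np.array(v) for k,v in p.items()}); return im,p
def load(f):
    d=np.load('pics/'+f+'.npz'); return d['im'],{k:d[k] for k in('fov_y','cx','cy','pose')}
def foc(p): return 200/np.tan(np.radians(float(p['fov_y']))/2)
def px2z(p,u,v,z):
    f=foc(p);T=np.array(p['pose']);d=T[:3,:3]@np.array([(u-p['cx'])/f,(v-p['cy'])/f,1]);o=T[:3,3]
    return o+d*(z-o[2])/d[2]
def proj(p,X):
    f=foc(p);T=np.array(p['pose']);c=T[:3,:3].T@(np.array(X,float)-T[:3,3]); return c[0]/c[2]*f+p['cx'],c[1]/c[2]*f+p['cy']
def crop(f,u0,v0,u1,v1,s,out):
    im,_=load(f); c=cv2.resize(im[v0:v1,u0:u1],None,fx=s,fy=s,interpolation=cv2.INTER_CUBIC); cv2.imwrite('pics/'+out+'.png',c[:,:,::-1])
E
python3 - <<'E'
from h import *
for n in('scene','top','wrist'):
    im,p=snap(n,n+'0'); print(n,p)
print(env.state())
E
```

```text
pics
scene {'fov_y': 49.807058801203425, 'cx': 321.8322826606116, 'cy': 194.46562075413283, 'pose': array([[-4.05171777e-01,  7.51726246e-01, -5.20330166e-01,
         1.25778022e+03],
       [ 9.14194013e-01,  3.27387905e-01, -2.38885886e-01,
         3.14645775e+02],
       [-9.22698692e-03, -5.72472542e-01, -8.19871973e-01,
         1.23772857e+03],
       [ 0.00000000e+00,  0.00000000e+00,  0.00000000e+00,
         1.00000000e+00]])}
top {'fov_y': 42.38034594504058, 'cx': 326.95790532652654, 'cy': 196.2663798250614, 'pose': array([[ 1.03395326e-03, -9.88093622e-01,  1.53850332e-01,
         2.43635252e+02],
       [-9.99950202e-01,  5.05515039e-04,  9.96681608e-03,
        -2.74175999e+01],
       [-9.92592106e-03, -1.53852975e-01, -9.88043895e-01,
         1.96023271e+03],
       [ 0.00000000e+00,  0.00000000e+00,  0.00000000e+00,
         1.00000000e+00]])}
wrist {'fov_y': 61.11631353756897, 'cx': 323.2904378483307, 'cy': 195.67935621297235, 'pose': array([[ 4.04917826e-01,  8.85010431e-01,  2.29778352e-01,
         1.67995602e+02],
       [ 9.14349526e-01, -3.91221384e-01, -1.
[... 163 characters left out ...]
00,  0.00000000e+00,
         1.00000000e+00]])}
{'time_s': 0.15, 'qpos': array([ 6.49158169e+01,  1.83453799e+01,  8.96886099e+01, -2.30324624e-03,
        7.20440304e+01, -1.14618083e+00]), 'qvel': array([ 0.00622718, -0.09144644, -0.26221124, -0.02270442,  0.0555355 ,
        0.00719592]), 'effort': array([ 1.44165392e-04, -4.12772334e+01, -2.32153505e+01,  7.28180143e-02,
        4.33425698e-02, -1.16342876e-04]), 'ee_pos': array([233.15229476, 525.17837033, 191.40364213]), 'ee_rot': array([1.79999371e+02, 7.80484284e-02, 6.60627088e+01]), 'force': array([ 0.69784179, -0.40478083, -0.20384567]), 'torque': array([-0.02562746,  0.00423016, -0.01261251]), 'gripper_width': 91.12984714013783}
```

View pics/scene0.png

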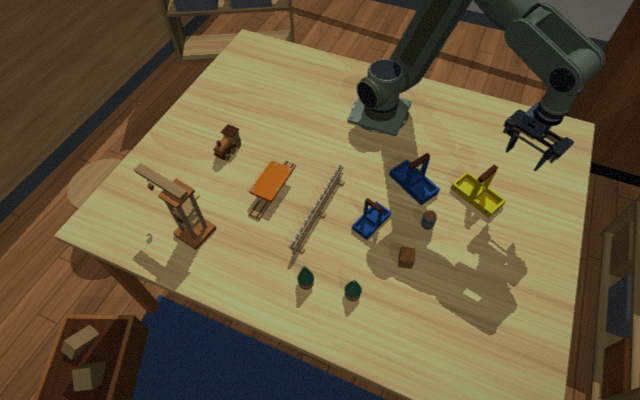

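View pics/top0.png

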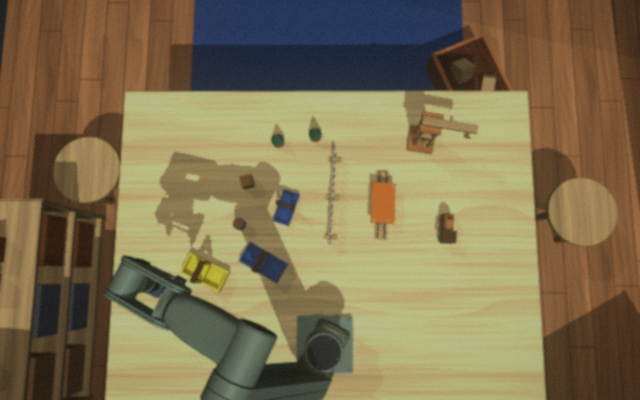

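View pics/wrist0.png

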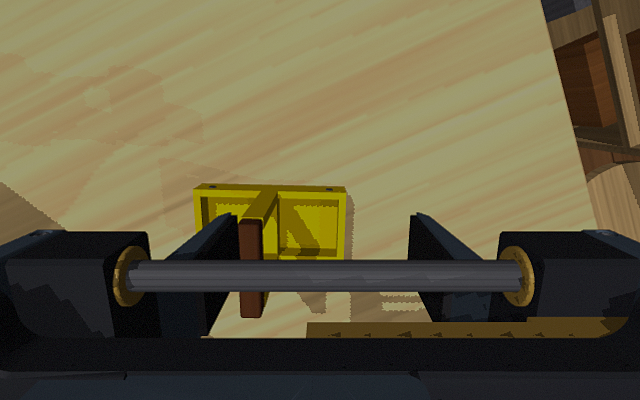

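Three crate-like things appear in the scene view: yellow at (478,193), a large blue one at (414,182) and a small blue one at (371,218). Yellow is excluded, so the smaller blue one is meant. The barrel is at about (429,219) and the chest at about (407,257). I'll enlarge to confirm.

Run:
```python
from h import *
crop('scene0',340,140,500,280,5,'c1'); crop('top0',220,150,340,290,5,'c2') ; crop('scene0',200,130,360,280,4,'c3'); crop('top0',320,120,480,260,5,'c4')
im,p=load('top0');print([px2z(p,u,v,0).round() for u,v in((286,206),(247,181),(239,224),(265,262),(382,203))])
im,p=load('scene0');print([px2z(p,u,v,0).round() for u,v in((371,222),(407,262),(429,224),(414,187))])
```

```text
[array([511., 149.,   0.]), array([609., 302.,   0.]), array([442., 328.,   0.]), array([298., 226.,   0.]), array([ 523., -219.,    0.])]
[array([509., 151.,   0.]), array([602., 305.,   0.]), array([439., 330.,  -0.]), array([313., 240.,   0.])]
```

View pics/c1.png

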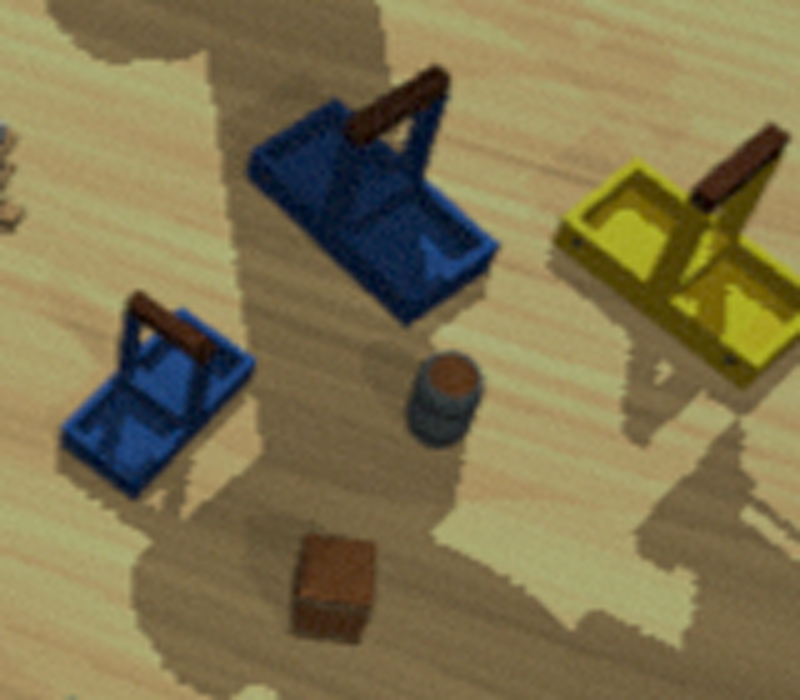

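View pics/c2.png

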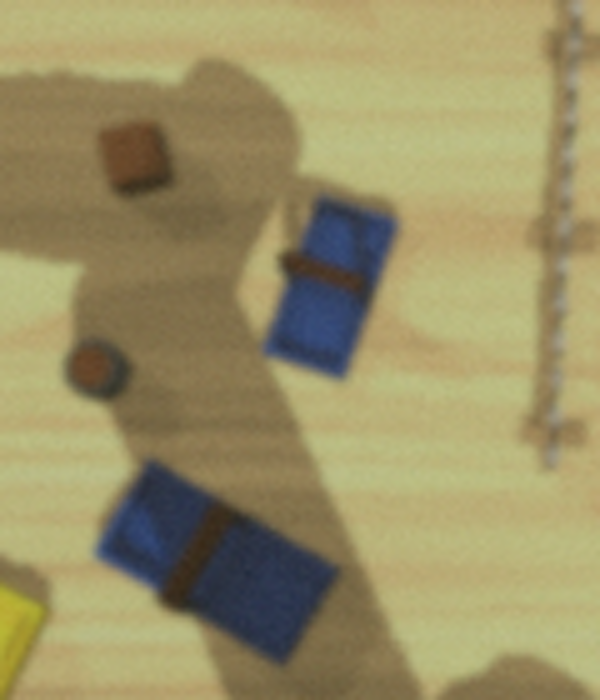

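View pics/c3.png

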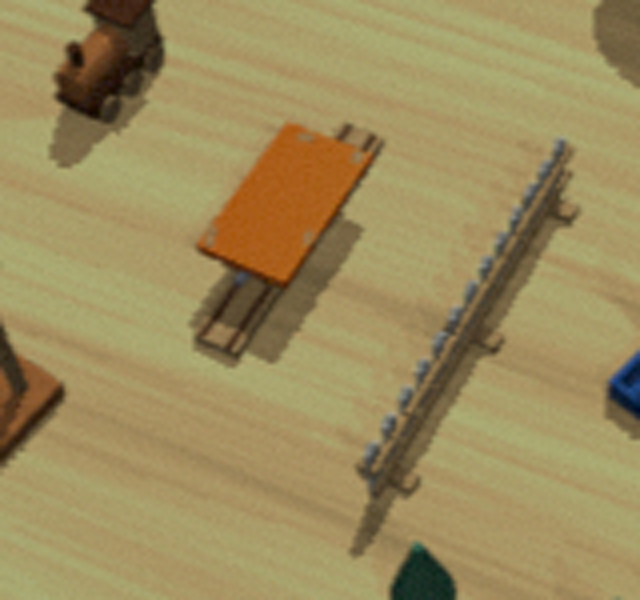

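View pics/c4.png

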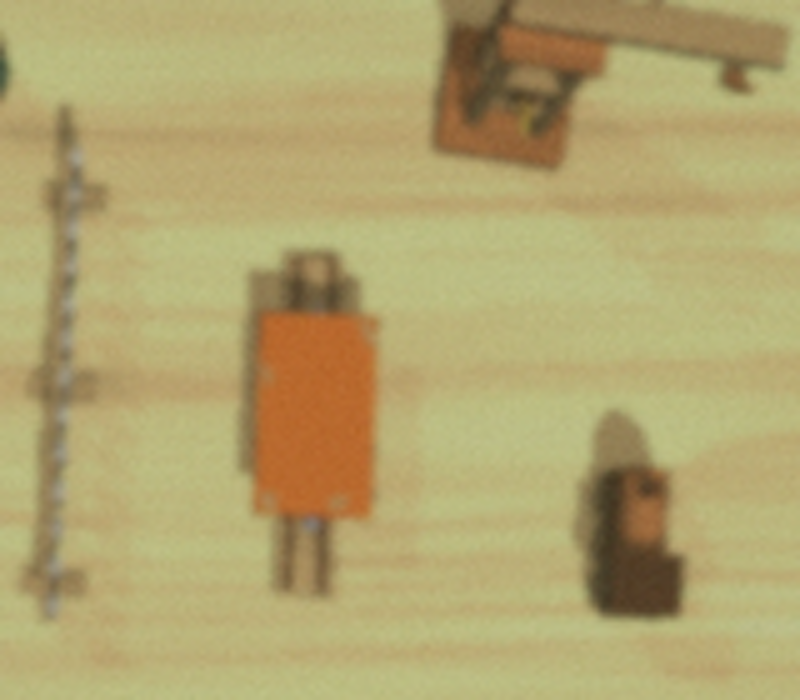

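Run:
```python
from h import *
def P(f,off,s,c,z):
    im,p=load(f);return px2z(p,off[0]+(c[0]+.5)/s-.5,off[1]+(c[1]+.5)/s-.5,z)[:2]
def rect(n,q):
    q=np.array(q);print(n,'c',q.mean(0).round(1),'sides',[ (np.linalg.norm(q[(i+1)%4]-q[i]).round(1),np.degrees(np.arctan2(*(q[(i+1)%4]-q[i])[::-1])).round(1)) for i in range(4)])
rect('crate top',[P('top0',(220,150),5,c,24) for c in((318,197),(398,217),(345,378),(266,353))])
rect('crate sc',[P('scene0',(340,140),5,c,24) for c in((62,430),(135,485),(255,362),(183,310))])
rect('deck top',[P('top0',(320,120),5,c,60) for c in((260,313),(377,315),(373,517),(253,514))])
rect('deck sc',[P('scene0',(200,130),4,c,60) for c in((198,246),(285,283),(380,155),(290,124))])
rect('chest top',[P('top0',(220,150),5,c,60) for c in((98,127),(158,120),(170,178),(120,190))])
rect('chest sc',[P('scene0',(340,140),5,c,60) for c in((310,534),(376,540),(370,602),(298,600))])
print('barrel',P('top0',(220,150),5,(93,366),60),P('scene0',(340,140),5,(455,376),60))
print('fence ends top',P('top0',(320,120),5,(50,612),78),P('top0',(320,120),5,(76,150),78),'sc',P('scene0',(200,130),4,(560,145),78),P('scene0',(200,130),4,(370,455),78))
print('big crate',P('top0',(220,150),5,(218,560),24),'engine',P('top0',(320,120),5,(640,540),40))
for x in ((250,640),):
  pass
```

```text
crate top c [504.9 147.4] sides [(np.float64(63.1), np.float64(-104.2)), (np.float64(128.9), np.float64(162.5)), (np.float64(62.9), np.float64(72.5)), (np.float64(125.2), np.float64(-17.5))]
crate sc c [511.1 151. ] sides [(np.float64(61.2), np.float64(71.5)), (np.float64(126.5), np.float64(161.4)), (np.float64(61.6), np.float64(-109.2)), (np.float64(127.3), np.float64(-18.5))]
deck top c [ 516.2 -215.7] sides [(np.float64(87.4), np.float64(-91.0)), (np.float64(151.7), np.float64(177.8)), (np.float64(88.6), np.float64(88.6)), (np.float64(151.2), np.float64(-2.7))]
deck sc c [ 522.2 -210.1] sides [(np.float64(84.7), np.float64(87.2)), (np.float64(153.2), np.float64(175.1)), (np.float64(88.3), np.float64(-89.8)), (np.float64(148.5), np.float64(-3.6))]
chest top c [600.2 292.2] sides [(np.float64(45.4), np.float64(-83.3)), (np.float64(45.4), np.float64(-167.2)), (np.float64(38.4), np.float64(103.7)), (np.float64(51.3), np.float64(20.3))]
chest sc c [606.1 297.9] sides [(np.float64(40.2), np.float64(107.7)), (np.float64(42.7), np.float64(12.1)), (np.float64(43.1), np.float64(-68.1)), (np.float64(46.2), np.float64(-171.1))]
barrel [440.2092574  320.48494937] [443.50897526 324.88782684]
fence ends top [368.13938736 -18.22849782] [713.56953637 -37.6165456 ] sc [387.59831425 -15.74574087] [723.91433492 -32.60348948]
big crate [298.64288693 229.66651411] engine [ 424.34060343 -457.37069623]
```

The crops confirm it. The small blue crate's rim measures about 63 x 127 mm, which fits 64 x 128. It is centred near (508,149) with its x axis at about -17.5°. The barrel is near (442,323), the chest near (603,295), and the deck near (519,-213) at about -3°. Next I'll refine with the wrist camera.

>>> drive_tool --motion '[[[0.03,-0.02,0.006],[0,0,0.0112]],[[0.03,-0.02,0.006],[0,0,0.0112]],[[0.03,-0.02,0.006],[0,0,0.0112]],[[0.03,-0.02,0.006],[0,0,0.0112]],[[0.03,-0.02,0.006],[0,0,0.0112]],[[0.03,-0.02,0.006],[0,0,0.0112]],[[0.03,-0.02,0.006],[0,0,0.0112]],[[0.03,-0.02,0.006],[0,0,0.0112]],[[0.03,-0.02,0.006],[0,0,0.0112]],[[0.02,-0.015,0.005],[0,0,0.0112]]]' --claw 1 --force 20

```text
time_s: 0.98
ee_pos: [525.7, 328.5, 251.0]
ee_rot: [180.0, 0.0, 72.4]
force: [0.6, 0.4, 0.1]
gripper_width: 91.2
```

Run:
```python
from h import *
im,p=snap('wrist','w1'); s=env.state();print(s['time_s'],s['ee_pos'],s['ee_rot'],s['qpos'])
for X in((442,323,60),(603,295,60),(508,149,0)):print(proj(p,X))
```

```text
1.0333 [529.25626159 326.19332586 251.64651179] [1.79694289e+02 3.39458847e-02 7.22781188e+01] [ 30.73118839  20.91557176  77.21201309  -0.25397462  81.69514215
 -41.51072554]
(np.float64(295.3205708926779), np.float64(100.8096907682421))
(np.float64(316.14236514212587), np.float64(239.81136748080363))
(np.float64(192.333865915674), np.float64(190.52766964992466))
```

View pics/w1.png

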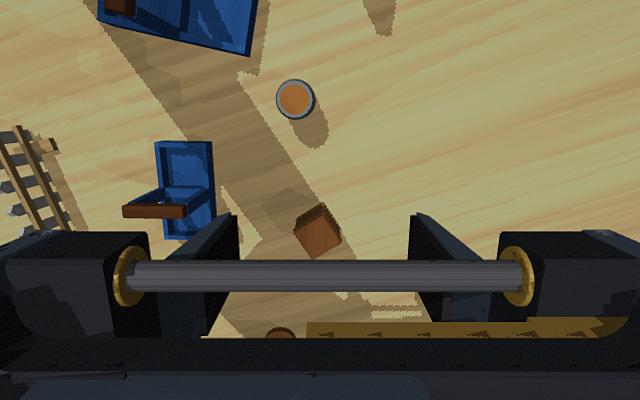

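Run:
```python
from h import *
im,p=snap('wrist','w1'); s=env.state();print(s['time_s'],s['ee_pos'],s['ee_rot'])
crop('w1',120,60,360,260,3.33,'c5')
```

```text
1.0833 [526.5971759  328.05830882 251.09905003] [ 1.79890532e+02 -1.35292672e-03  7.22196377e+01]
```

View pics/c5.png

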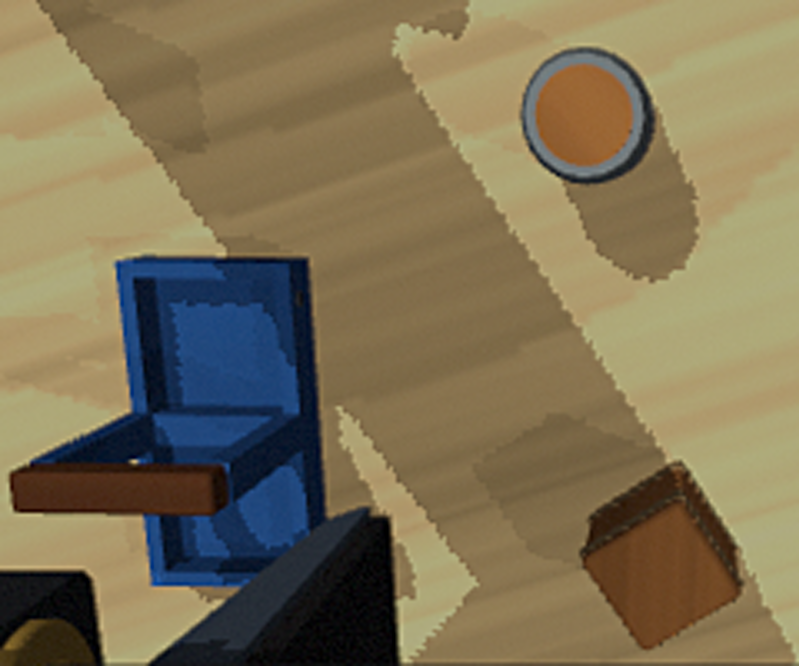

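Run:
```python
from h import *
im,p=load('w1');s=3.33
P=lambda c,z:px2z(p,120+(c[0]+.5)/s-.5,60+(c[1]+.5)/s-.5,z)[:2]
ang=lambda a,b:np.degrees(np.arctan2(*(b-a)[::-1]))
a,b,c=P((118,260),24),P((307,258),24),P((152,587),24)
print('crate',a,b,c,np.linalg.norm(b-a),np.linalg.norm(c-a),ang(a,b),ang(a,c),'centre',(b+c)/2)
print('bar',P((12,490),108),P((222,490),108),P((117,490),108))
q=np.array([P(k,60) for k in((585,558),(678,500),(741,588),(650,648))]);print('chest',q.mean(0),[(np.linalg.norm(q[(i+1)%4]-q[i]).round(1),ang(q[i],q[(i+1)%4]).round(1)) for i in range(4)])
print('barrel',P((586,115),60),P((586,115),60))
# silhouettes overlay
def draw(pts,z0,col):
    pass
```

```text
crate [433.999277  139.9717411] [454.44816997 206.59263192] [555.70849104  98.11805345] 69.68859531438127 128.70456072018362 72.93643798169202 -18.977204891209453 centre [505.0783305  152.35534268]
bar [493.90855286 120.31074317] [513.69224312 182.51436694] [503.80193196 151.41737816]
chest [599.12021294 298.31758744] [(np.float64(40.1), np.float64(105.5)), (np.float64(40.5), np.float64(16.7)), (np.float64(40.8), np.float64(-72.2)), (np.float64(42.2), np.float64(-164.3))]
barrel [439.82106797 323.12952472] [439.82106797 323.12952472]
```

>>> drive_tool --motion '[[[-0.0104,-0.001,-0.0175],[0,0,-0.008]],[[-0.0104,-0.001,-0.0175],[0,0,0]],[[-0.0104,-0.001,-0.0175],[0,0,0]],[[-0.0104,-0.001,-0.0175],[0,0,0]],[[-0.0104,-0.001,-0.0175],[0,0,0]],[[-0.0104,-0.001,-0.0175],[0,0,0]],[[-0.0104,-0.001,-0.0175],[0,0,0]],[[-0.0104,-0.001,-0.0175],[0,0,0]],[[0,0,0],[0,0,0]],[[0,0,0],[0,0,0]]]'

```text
time_s: 1.92
ee_pos: [438.9, 322.7, 110.6]
ee_rot: [-179.9, 0.1, 72.1]
force: [-0.5, 0.6, 0.3]
gripper_width: 90.9
```

Run:
```python
from h import *
im,p=snap('wrist','w2'); s=env.state();print(s['time_s'],s['ee_pos'],s['ee_rot'])
```

```text
1.9667 [440.33120379 323.30075496 111.66850147] [ 1.79966119e+02 -5.62546964e-02  7.20616688e+01]
```

View pics/w2.png

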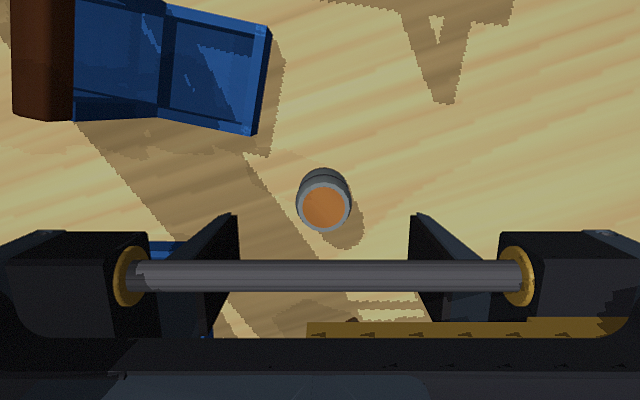

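Barrel centred between the open fingers, top disc at about (323,207).

Run:
```python
from h import *
im,p=load('w2');print(px2z(p,323,207,60))
```

```text
[439.31999907 322.45028119  60.        ]
```

>>> drive_tool --motion '[[[0,0,-0.0103],[0,0,0]],[[0,0,-0.0103],[0,0,0]],[[0,0,-0.0103],[0,0,0]],[[0,0,-0.0103],[0,0,0]],[[0,0,-0.0103],[0,0,0]],[[0,0,-0.0103],[0,0,0]],[[0,0,-0.0103],[0,0,0]],[[0,0,-0.0103],[0,0,0]],[[0,0,0],[0,0,0]],[[0,0,0],[0,0,0]]]'

```text
time_s: 2.8
ee_pos: [439.8, 322.3, 27.9]
ee_rot: [-179.9, 0.1, 72.0]
force: [-0.3, 0.4, 0.1]
gripper_width: 91.1
```

>>> drive_tool --motion '[[[0,0,0],[0,0,0]],[[0,0,0],[0,0,0]],[[0,0,0],[0,0,0]],[[0,0,0],[0,0,0]],[[0,0,0],[0,0,0]],[[0,0,0],[0,0,0]],[[0,0,0],[0,0,0]],[[0,0,0],[0,0,0]],[[0,0,0],[0,0,0]],[[0,0,0],[0,0,0]]]' --claw 0 --force 15

```text
time_s: 3.63
ee_pos: [440.1, 322.4, 28.7]
ee_rot: [-180.0, 0.0, 72.0]
force: [-0.6, -0.3, 2.3]
gripper_width: 41.7
```

>>> drive_tool --motion '[[[0,0,0.01],[0,0,0]],[[0,0,0.025],[0,0,0]],[[0,0,0.03],[0,0,0]],[[0,0,0.03],[0,0,0]],[[0,0,0.02],[0,0,0]],[[0,0,0.015],[0,0,0]],[[0.004,-0.02,0],[0,0,0]],[[0.004,-0.02,0],[0,0,0]],[[0.004,-0.02,0],[0,0,0]],[[0.004,-0.02,0],[0,0,0]]]'

```text
time_s: 4.47
ee_pos: [456.1, 241.9, 159.4]
ee_rot: [180.0, -0.0, 72.1]
force: [0.4, 0.8, -0.8]
gripper_width: 42.1
```

>>> drive_tool --motion '[[[0.004,-0.02,0],[0,0,0]],[[0.004,-0.02,0],[0,0,0]],[[0.004,-0.02,0],[0,0,0]],[[0.005,-0.021,0],[0,0,0]],[[0,0,0],[0,0,0]],[[0,0,0],[0,0,0]],[[0,0,0],[0,0,0]],[[0,0,0],[0,0,0]],[[0,0,0],[0,0,0]],[[0,0,0],[0,0,0]]]'

```text
time_s: 5.3
ee_pos: [472.9, 162.2, 158.7]
ee_rot: [-180.0, -0.0, 72.1]
force: [-0.9, 0.2, -0.1]
gripper_width: 42.1
```

Run:
```python
from h import *
im,p=snap('wrist','w3'); s=env.state();print(s['time_s'],s['ee_pos'],s['ee_rot'],s['gripper_width'])
crop('w3',200,100,440,300,3.33,'c6')
```

```text
5.35 [472.93875228 162.13759962 158.62734159] [-1.79989925e+02 -3.10414956e-03  7.20781913e+01] 42.20640715577123
```

View pics/w3.png

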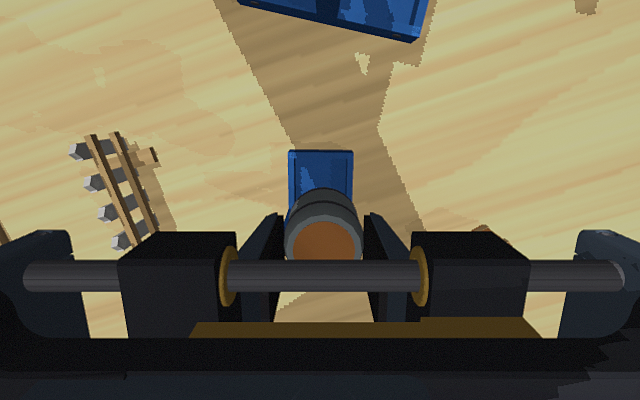

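View pics/c6.png

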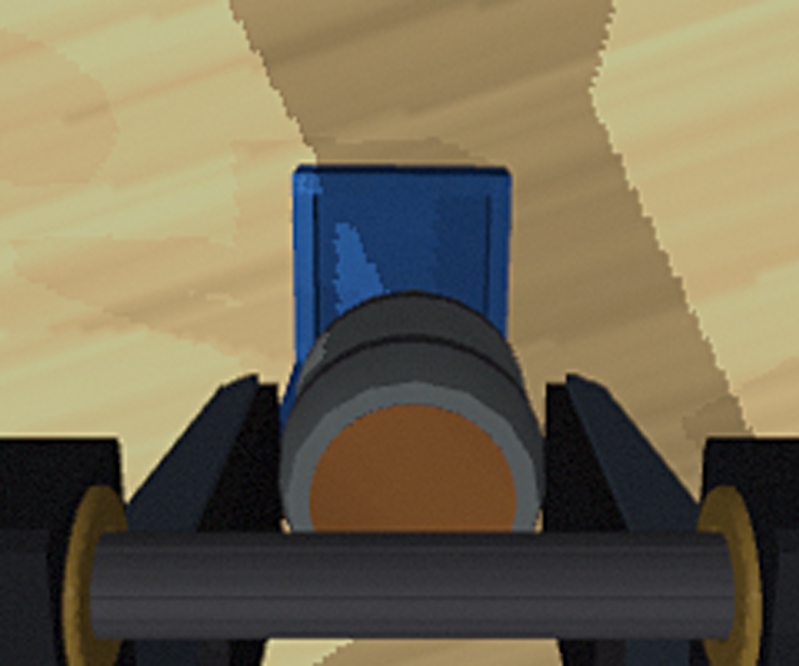

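Run:
```python
from h import *
im,p=load('w3');s=3.33
P=lambda c,z:px2z(p,200+(c[0]+.5)/s-.5,100+(c[1]+.5)/s-.5,z)[:2]
a,b=P((294.5,169),24),P((510.5,170),24)
print(a,b,np.linalg.norm(b-a),np.degrees(np.arctan2(*(b-a)[::-1])))
for y in(-17,-18,-19):
  t=np.radians(y);ex=np.array([np.cos(t),np.sin(t)]);m=(a+b)/2;print(y,'centre',m+64*ex,'bayB(32)',m+32*ex,'bay A',m+96*ex)
# side edges
for e in (((294.5,169),(296,335)),((510.5,170),(507,325))):
  q=[P(c,24) for c in e];print(np.degrees(np.arctan2(*(q[1]-q[0])[::-1])))
```

```text
[432.72672585 139.73788528] [452.16095211 199.1198897 ] 62.48128998709715 71.8780388988671
-17 centre [503.64734336 150.71709839] bayB(32) [473.04559117 160.07299294] bay A [534.24909555 141.36120383]
-18 centre [503.31145602 149.65179985] bayB(32) [472.8776475  159.54034367] bay A [533.74526455 139.76325603]
-19 centre [502.95702782 148.5925256 ] bayB(32) [472.7004334  159.01070655] bay A [533.21362224 138.17434466]
-18.845983392265474
-17.89269240050311
```

>>> drive_tool --motion '[[[0,-0.0023,-0.008],[0,0,0]],[[0,0,-0.016],[0,0,0]],[[0,0,-0.016],[0,0,0]],[[0,0,-0.016],[0,0,0]],[[0,0,-0.014],[0,0,0]],[[0,0,-0.01],[0,0,0]],[[0,0,-0.008],[0,0,0]],[[0,0,-0.006],[0,0,0]],[[0,0,0],[0,0,0]],[[0,0,0],[0,0,0]]]'

```text
time_s: 6.18
ee_pos: [473.3, 159.3, 64.7]
ee_rot: [180.0, -0.0, 72.0]
force: [-0.2, 0.1, 0.2]
gripper_width: 41.8
```

>>> drive_tool --motion '[[[0,0,-0.005],[0,0,0]],[[0,0,-0.005],[0,0,0]],[[0,0,-0.005],[0,0,0]],[[0,0,-0.004],[0,0,0]],[[0,0,-0.004],[0,0,0]],[[0,0,-0.003],[0,0,0]],[[0,0,-0.0015],[0,0,0]],[[0,0,0],[0,0,0]],[[0,0,0],[0,0,0]],[[0,0,0],[0,0,0]]]'

```text
time_s: 7.02
ee_pos: [473.3, 159.3, 37.3]
ee_rot: [180.0, -0.0, 72.0]
force: [-0.1, -0.6, 0.0]
gripper_width: 42.1
```

Run:
```python
from h import *
im,p=snap('wrist','w4'); s=env.state();print(s['time_s'],s['ee_pos'],s['ee_rot'],s['gripper_width'],s['force'])
crop('w4',200,100,440,300,3.33,'c7')
```

```text
7.0667 [473.31547839 159.30898084  37.3915081 ] [ 1.79975681e+02 -2.28899630e-02  7.20166197e+01] 41.887342850900204 [ 0.39301039  0.75265618 -0.14952892]
```

View pics/c7.png

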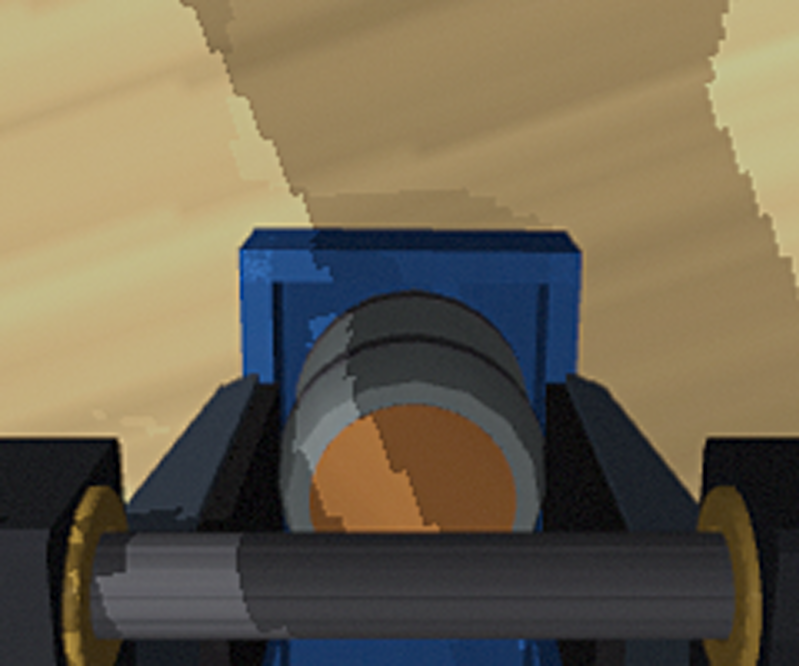

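The barrel is inside the near bay with no contact force. I'll lower it the last bit and release.

>>> drive_tool --motion '[[[0,0,-0.001],[0,0,0]],[[0,0,-0.001],[0,0,0]],[[0,0,0],[0,0,0]],[[0,0,0],[0,0,0]],[[0,0,0],[0,0,0]],[[0,0,0],[0,0,0]],[[0,0,0],[0,0,0]],[[0,0,0],[0,0,0]],[[0,0,0],[0,0,0]],[[0,0,0],[0,0,0]]]'

```text
time_s: 7.9
ee_pos: [473.1, 159.3, 35.2]
ee_rot: [180.0, -0.0, 72.0]
force: [-0.1, -0.0, -0.5]
gripper_width: 42.0
```

>>> drive_tool --motion '[[[0,0,0],[0,0,0]],[[0,0,0],[0,0,0]],[[0,0,0],[0,0,0]],[[0,0,0],[0,0,0]],[[0,0,0],[0,0,0]],[[0,0,0],[0,0,0]],[[0,0,0.003],[0,0,0]],[[0,0,0.007],[0,0,0]],[[0,0,0.015],[0,0,0]],[[0,0,0.02],[0,0,0]]]' --claw 1

```text
time_s: 8.73
ee_pos: [472.1, 158.9, 80.1]
ee_rot: [-179.9, 0.1, 72.0]
force: [0.8, -0.5, -0.1]
gripper_width: 91.4
```

>>> drive_tool --motion '[[[0,0,0.03],[0,0,0]],[[0,0,0.03],[0,0,0]],[[0.005,0.005,0.02],[0,0,0]],[[0.015,0.017,0],[0,0,0.086]],[[0.018,0.02,0],[0,0,0.086]],[[0.02,0.021,0],[0,0,0.086]],[[0.02,0.021,0],[0,0,0.086]],[[0.02,0.021,0],[0,0,0.086]],[[0.017,0.02,-0.02],[0,0,0.086]],[[0.012,0.0135,-0.02],[0,0,0.086]]]'

```text
time_s: 9.57
ee_pos: [602.6, 300.2, 121.6]
ee_rot: [179.7, -0.1, 106.8]
force: [-0.0, 0.8, -0.0]
gripper_width: 91.2
```

>>> drive_tool --motion '[[[0,0,0],[0,0,0]],[[0,0,0],[0,0,0]],[[0,0,0],[0,0,0]],[[0,0,0],[0,0,0]],[[0,0,0],[0,0,0]],[[0,0,0],[0,0,0]],[[0,0,0],[0,0,0]],[[0,0,0],[0,0,0]],[[0,0,0],[0,0,0]],[[0,0,0],[0,0,0]]]'

```text
time_s: 10.4
ee_pos: [600.1, 297.7, 120.3]
ee_rot: [180.0, -0.0, 106.5]
force: [0.2, 0.1, -0.6]
gripper_width: 91.2
```

Run:
```python
from h import *
im,p=snap('wrist','w5'); s=env.state();print(s['time_s'],s['ee_pos'],s['ee_rot'],s['gripper_width'],s['force'])
```

```text
10.45 [600.08466611 297.72273778 120.17798807] [-1.79997559e+02 -5.55817338e-03  1.06509381e+02] 91.04138307237098 [ 0.06937644 -0.56743136  0.39833682]
```

View pics/w5.png

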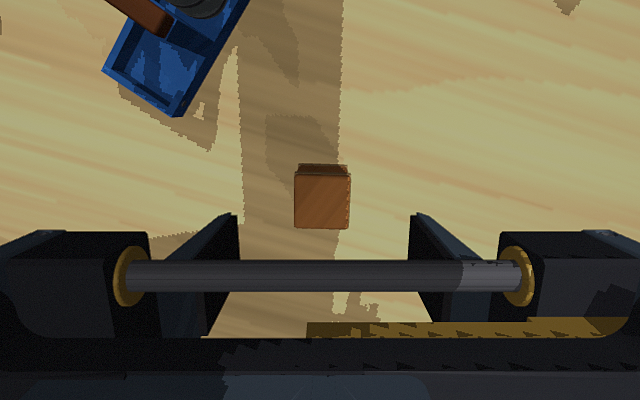

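The chest is square to the jaws, with its top face spanning columns 295–350 and rows 173–229. Next I'll measure it, along with the crate's far corners.

Run:
```python
from h import *
crop('w5',80,0,360,240,2.85,'c8')
im,p=load('w5');print([px2z(p,u,v,60).round(1) for u,v in((295,174),(349.5,172),(348,229),(295,228.5),(322,201))])
```

```text
[array([584.5, 271.2,  60. ]), array([571.3, 310.3,  60. ]), array([615.1, 323. ,  60. ]), array([626.7, 282.8,  60. ]), array([599. , 296.8,  60. ])]
```

View pics/c8.png

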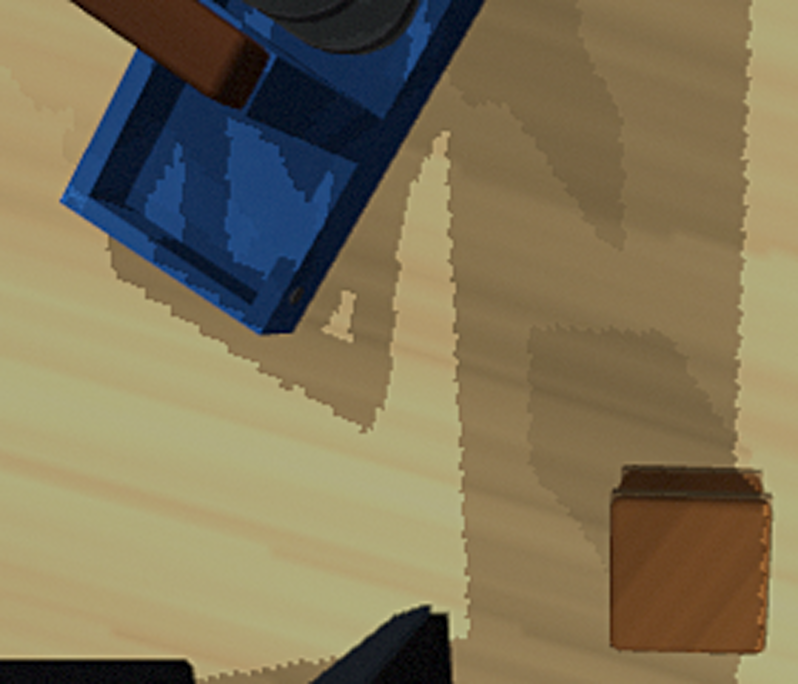

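Run:
```python
from h import *
im,p=load('w5');s=2.85
P=lambda c,z:px2z(p,80+(c[0]+.5)/s-.5,(c[1]+.5)/s-.5,z)[:2]
a,b=P((62.5,202),24),P((262,332),24)
print(a,b,np.linalg.norm(b-a),np.degrees(np.arctan2(*(b-a)[::-1])))
t=np.radians(-18);ex=np.array([np.cos(t),np.sin(t)]);m=(a+b)/2;print('centre',m-64*ex,'bay A',m-32*ex)
```

```text
[554.89595734  99.10754115] [574.20020072 159.28680235] 63.199662110612444 72.21484990245924
centre [503.68046199 148.97425939] bay A [534.11427051 139.08571557]
```

>>> drive_tool --motion '[[[-0.001,-0.0007,-0.008],[0,0,0]],[[0,0,-0.015],[0,0,0]],[[0,0,-0.015],[0,0,0]],[[0,0,-0.015],[0,0,0]],[[0,0,-0.013],[0,0,0]],[[0,0,-0.01],[0,0,0]],[[0,0,-0.008],[0,0,0]],[[0,0,-0.007],[0,0,0]],[[0,0,0],[0,0,0]],[[0,0,0],[0,0,0]]]'

```text
time_s: 11.28
ee_pos: [599.2, 297.1, 29.1]
ee_rot: [-180.0, -0.0, 106.5]
force: [-0.2, 0.5, 1.3]
gripper_width: 91.0
```

>>> drive_tool --motion '[[[0,0,0],[0,0,0]],[[0,0,0],[0,0,0]],[[0,0,0],[0,0,0]],[[0,0,0],[0,0,0]],[[0,0,0],[0,0,0]],[[0,0,0],[0,0,0]],[[0,0,0],[0,0,0]],[[0,0,0],[0,0,0]],[[0,0,0],[0,0,0]],[[0,0,0],[0,0,0]]]' --claw 0 --force 15

```text
time_s: 12.12
ee_pos: [599.2, 297.1, 29.2]
ee_rot: [180.0, -0.0, 106.5]
force: [0.2, 0.3, 0.9]
gripper_width: 44.4
```

>>> drive_tool --motion '[[[0,0,0.01],[0,0,0]],[[0,0,0.025],[0,0,0]],[[0,0,0.03],[0,0,0]],[[0,0,0.03],[0,0,0]],[[0,0,0.02],[0,0,0]],[[0,0,0.015],[0,0,0]],[[-0.008,-0.02,0],[0,0,-0.075]],[[-0.008,-0.02,0],[0,0,-0.075]],[[-0.008,-0.02,0],[0,0,-0.075]],[[-0.008,-0.02,0],[0,0,-0.075]]]'

```text
time_s: 12.95
ee_pos: [566.5, 216.3, 159.9]
ee_rot: [180.0, -0.0, 89.1]
force: [-0.1, -0.5, -0.6]
gripper_width: 44.1
```

>>> drive_tool --motion '[[[-0.008,-0.02,0],[0,0,-0.075]],[[-0.008,-0.02,0],[0,0,-0.075]],[[-0.008,-0.02,0],[0,0,-0.075]],[[-0.008,-0.018,0],[0,0,-0.077]],[[0,0,0],[0,0,0]],[[0,0,0],[0,0,0]],[[0,0,0],[0,0,0]],[[0,0,0],[0,0,0]],[[0,0,0],[0,0,0]],[[0,0,0],[0,0,0]]]'

```text
time_s: 13.78
ee_pos: [535.3, 139.8, 159.0]
ee_rot: [-180.0, -0.0, 72.1]
force: [0.6, -0.1, -0.7]
gripper_width: 44.3
```

Run:
```python
from h import *
im,p=snap('wrist','w6'); s=env.state();print(s['time_s'],s['ee_pos'],s['ee_rot'],s['gripper_width'])
crop('w6',200,60,440,260,3.33,'c9')
```

```text
13.8333 [535.25869992 139.62965236 158.9855065 ] [-1.79987380e+02 -2.17629320e-03  7.20811851e+01] 43.97550198558646
```

View pics/c9.png

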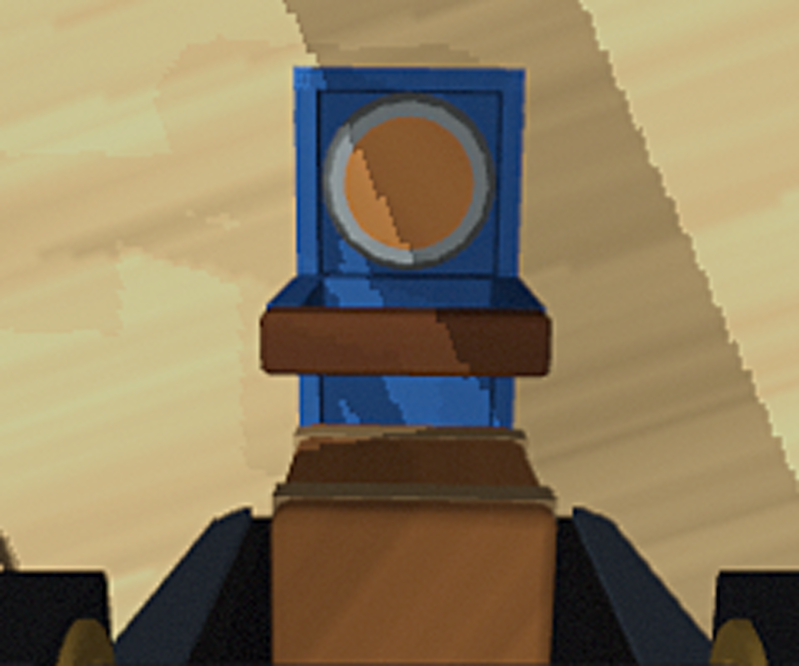

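The barrel is upright in the near bay and the chest is aligned with the far bay to about 1 mm. I'll descend now.

>>> drive_tool --motion '[[[-0.0003,-0.001,-0.008],[0,0,0]],[[0,0,-0.016],[0,0,0]],[[0,0,-0.016],[0,0,0]],[[0,0,-0.016],[0,0,0]],[[0,0,-0.014],[0,0,0]],[[0,0,-0.01],[0,0,0]],[[0,0,-0.008],[0,0,0]],[[0,0,-0.006],[0,0,0]],[[0,0,0],[0,0,0]],[[0,0,0],[0,0,0]]]'

```text
time_s: 14.67
ee_pos: [535.0, 138.1, 65.3]
ee_rot: [180.0, -0.0, 72.0]
force: [0.7, 0.3, -0.6]
gripper_width: 44.2
```

>>> drive_tool --motion '[[[0,0,-0.005],[0,0,0]],[[0,0,-0.005],[0,0,0]],[[0,0,-0.005],[0,0,0]],[[0,0,-0.004],[0,0,0]],[[0,0,-0.004],[0,0,0]],[[0,0,-0.003],[0,0,0]],[[0,0,-0.0015],[0,0,0]],[[0,0,0],[0,0,0]],[[0,0,0],[0,0,0]],[[0,0,0],[0,0,0]]]'

```text
time_s: 15.5
ee_pos: [535.0, 138.1, 37.9]
ee_rot: [180.0, -0.0, 72.0]
force: [-0.5, -0.3, -0.6]
gripper_width: 44.2
```

Run:
```python
from h import *
im,p=snap('wrist','w7'); s=env.state();print(s['time_s'],s['ee_pos'],s['ee_rot'],s['gripper_width'],s['force'])
```

```text
15.55 [535.02861489 138.10877263  37.92523192] [ 1.79972190e+02 -2.23881170e-02  7.20201222e+01] 43.92174349170653 [-0.29674948 -0.5285448   0.2427723 ]
```

View pics/w7.png

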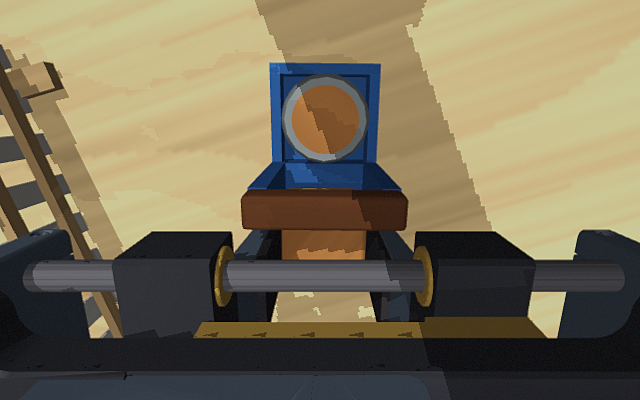

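The chest is in the far bay behind the bar, with no contact force. I'll lower it about 2.5 mm and release.

>>> drive_tool --motion '[[[0,0,-0.001],[0,0,0]],[[0,0,-0.001],[0,0,0]],[[0,0,-0.0005],[0,0,0]],[[0,0,0],[0,0,0]],[[0,0,0],[0,0,0]],[[0,0,0],[0,0,0]],[[0,0,0],[0,0,0]],[[0,0,0],[0,0,0]],[[0,0,0],[0,0,0]],[[0,0,0],[0,0,0]]]'

```text
time_s: 16.38
ee_pos: [534.8, 138.1, 35.2]
ee_rot: [180.0, -0.0, 72.0]
force: [1.0, 0.1, 0.3]
gripper_width: 44.2
```

>>> drive_tool --motion '[[[0,0,0],[0,0,0]],[[0,0,0],[0,0,0]],[[0,0,0],[0,0,0]],[[0,0,0],[0,0,0]],[[0,0,0],[0,0,0]],[[0,0,0],[0,0,0]],[[0,0,0.003],[0,0,0]],[[0,0,0.007],[0,0,0]],[[0,0,0.015],[0,0,0]],[[0,0,0.02],[0,0,0]]]' --claw 1

```text
time_s: 17.22
ee_pos: [533.8, 137.8, 80.0]
ee_rot: [-179.9, 0.1, 72.0]
force: [0.2, 0.2, 0.3]
gripper_width: 91.2
```

>>> drive_tool --motion '[[[0,0,0.03],[0,0,0]],[[0,0,0.03],[0,0,0]],[[0,0,0.03],[0,0,0]],[[0,0,0.02],[0,0,-0.12]],[[0,0,0],[0,0,-0.12]],[[0,0,0],[0,0,-0.12]],[[0,0,0],[0,0,-0.12]],[[0,0,0],[0,0,-0.12]],[[0,0,0],[0,0,-0.12]],[[0,0,0],[0,0,-0.12]]]'

```text
time_s: 18.05
ee_pos: [534.8, 138.0, 190.9]
ee_rot: [180.0, -0.0, 23.6]
force: [0.6, 0.6, -0.3]
gripper_width: 91.4
```

>>> drive_tool --motion '[[[-0.007,-0.0045,0],[0,0,-0.12]],[[-0.007,-0.0045,0],[0,0,-0.12]],[[-0.007,-0.0045,0],[0,0,-0.12]],[[-0.007,-0.0045,0],[0,0,-0.12]],[[-0.007,-0.0045,0],[0,0,-0.12]],[[-0.008,-0.0045,0],[0,0,-0.12]],[[0,0,0],[0,0,-0.011]],[[0,0,0],[0,0,0]],[[0,0,0],[0,0,0]],[[0,0,0],[0,0,0]]]'

```text
time_s: 18.88
ee_pos: [492.3, 111.3, 190.4]
ee_rot: [-180.0, -0.0, -17.9]
force: [-0.6, -0.2, 0.4]
gripper_width: 91.0
```

Run:
```python
from h import *
im,p=snap('wrist','w8'); s=env.state();print(s['time_s'],s['ee_pos'],s['ee_rot'],s['gripper_width'],s['force'])
```

```text
18.9333 [492.24463205 111.27825321 190.23930617] [-1.79990623e+02 -2.11177853e-02 -1.79035089e+01] 91.4418970051134 [-0.14185508  0.54482279 -0.38755532]
```

View pics/w8.png

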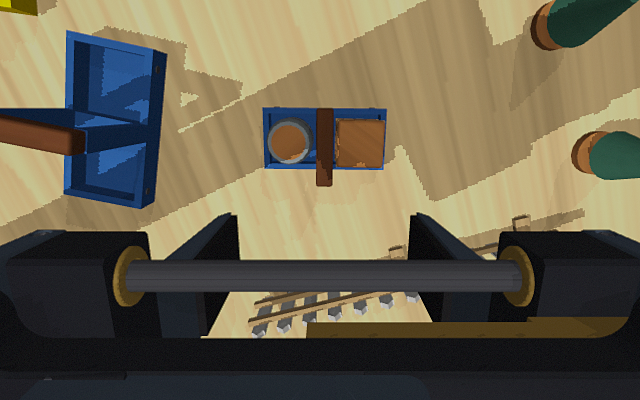

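Both items stand upright in their bays. The bar runs down the image at columns 317–332, rows 109–186.

Run:
```python
from h import *
im,p=load('w8'); crop('w8',250,90,400,200,5,'c10')
```

```text
(no output)
```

View pics/c10.png

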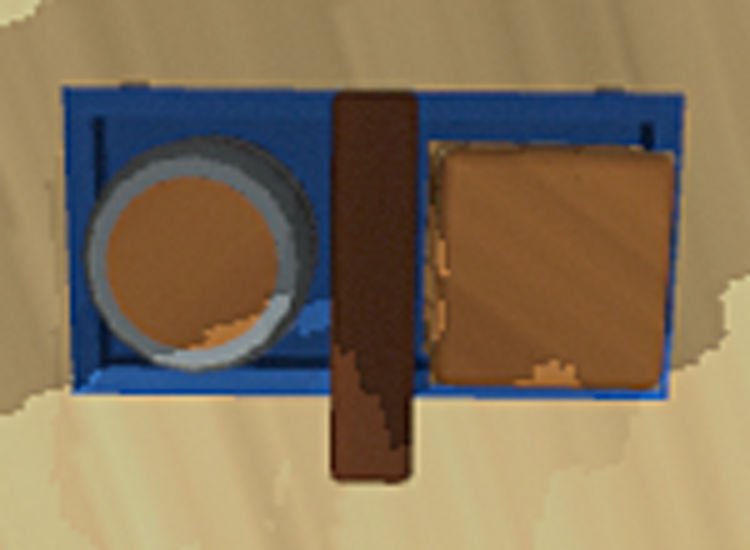

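Run:
```python
from h import *
im,p=load('w8');s=5
P=lambda c,z:px2z(p,250+(c[0]+.5)/s-.5,90+(c[1]+.5)/s-.5,z)[:2]
t,b=P((375,93),108),P((372,480),108)
print(t,b,np.linalg.norm(t-b),np.degrees(np.arctan2(*(t-b)[::-1])),(t+b)/2)
q=np.array([P(c,24) for c in((63,88),(685,96),(668,398),(75,393))]);print(q.mean(0),np.degrees(np.arctan2(*(q[1]-q[0])[::-1])),np.degrees(np.arctan2(*(q[2]-q[3])[::-1])),np.linalg.norm(q[1]-q[0]),np.linalg.norm(q[0]-q[3]))
```

```text
[514.452196   178.15314454] [494.96538057 119.01185515] 62.2689977892955 71.7631576430947 [504.70878829 148.58249984]
[504.76552162 148.15621022] -18.54759091753738 -18.33050231882387 127.4412706172762 63.19947496600416
```

>>> drive_tool --motion '[[[0.004,0.0124,-0.005],[0,0,-0.007]],[[0.004,0.0124,-0.01],[0,0,0]],[[0.0042,0.0124,-0.015],[0,0,0]],[[0,0,-0.018],[0,0,0]],[[0,0,-0.018],[0,0,0]],[[0,0,-0.015],[0,0,0]],[[0,0,-0.012],[0,0,0]],[[0,0,-0.008],[0,0,0]],[[0,0,-0.005],[0,0,0]],[[0,0,-0.002],[0,0,0]]]'

```text
time_s: 19.77
ee_pos: [503.8, 148.5, 81.2]
ee_rot: [180.0, 0.1, -18.4]
force: [0.1, 0.3, 0.4]
gripper_width: 91.2
```

>>> drive_tool --motion '[[[0,0,0],[0,0,0]],[[0,0,0],[0,0,0]],[[0,0,0],[0,0,0]],[[0,0,0],[0,0,0]],[[0,0,0],[0,0,0]],[[0,0,0],[0,0,0]],[[0,0,0],[0,0,0]],[[0,0,0],[0,0,0]],[[0,0,0],[0,0,0]],[[0,0,0],[0,0,0]]]' --claw 0 --force 40

```text
time_s: 20.6
ee_pos: [504.0, 148.2, 82.2]
ee_rot: [-180.0, -0.0, -18.4]
force: [0.9, 0.4, -0.7]
gripper_width: 27.8
```

>>> drive_tool --motion '[[[0,0,0],[0,0,0]],[[0,0,0],[0,0,0]],[[0,0,0],[0,0,0]],[[0,0,0],[0,0,0]],[[0,0,0.002],[0,0,0]],[[0,0,0.003],[0,0,0]],[[0,0,0.005],[0,0,0]],[[0,0,0.005],[0,0,0]],[[0,0,0],[0,0,0]],[[0,0,0],[0,0,0]]]'

```text
time_s: 21.43
ee_pos: [504.2, 148.3, 97.6]
ee_rot: [-180.0, -0.0, -18.4]
force: [1.0, -0.1, -4.0]
gripper_width: 13.5
```

Run:
```python
from h import *
im,p=snap('wrist','w9'); snap('scene','s9');s=env.state();print(s['time_s'],s['ee_pos'],s['ee_rot'],s['gripper_width'],s['force'])
crop('s9',300,130,460,280,4,'c11')
```

```text
21.5333 [503.78907942 148.2087516   97.12017867] [ 1.79989907e+02  1.22633367e-02 -1.83903469e+01] 13.493870858882435 [ 0.54525324 -0.86696238 -4.05318488]
```

View pics/w9.png

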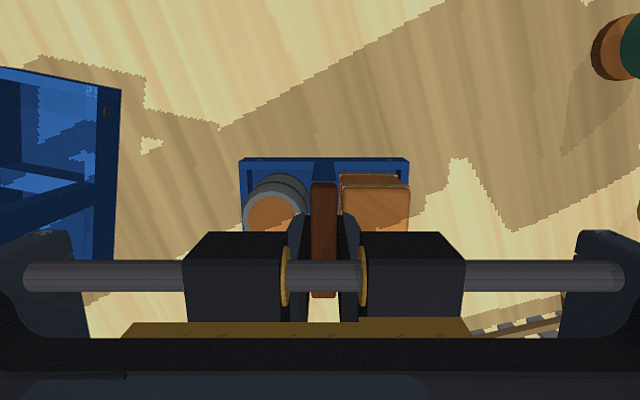

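View pics/c11.png

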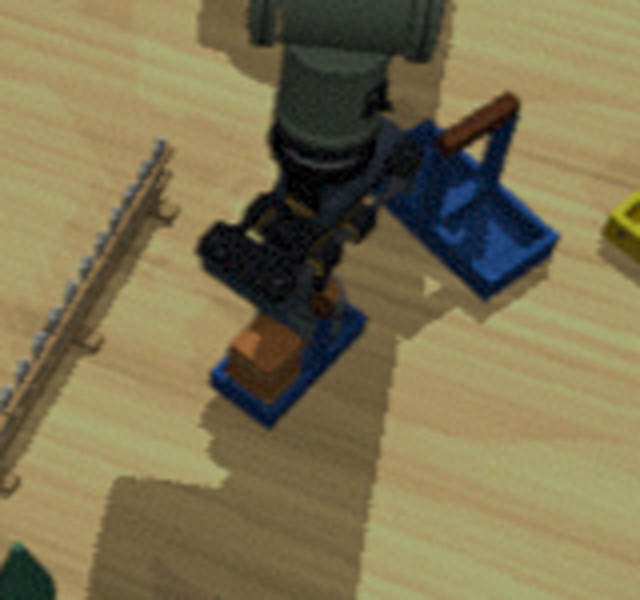

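The crate is lifted level. The load reads about 4 N and the opening is 13.5 mm. I'll raise it, carry it over the fence and past the deck, so the wrist camera can look back at the deck.

>>> drive_tool --motion '[[[0,0,0.005],[0,0,0]],[[0,0,0.01],[0,0,0]],[[0,0,0.014],[0,0,0]],[[0,0,0.016],[0,0,0]],[[0,0,0.018],[0,0,0]],[[0,0,0.018],[0,0,0]],[[0,0,0.016],[0,0,0]],[[0,0,0.012],[0,0,0]],[[0,0,0.006],[0,0,0]],[[0,-0.003,0.003],[0,0,0]]]'

```text
time_s: 22.37
ee_pos: [504.5, 145.7, 216.8]
ee_rot: [-179.9, -0.1, -18.4]
force: [1.4, 0.5, -4.5]
gripper_width: 13.3
```

>>> drive_tool --motion '[[[0,-0.007,0],[0,0,0.01]],[[0,-0.012,0],[0,0,0.015]],[[0,-0.018,0],[0,0,0.015]],[[0.001,-0.023,0],[0,0,0.015]],[[0.001,-0.025,0],[0,0,0.015]],[[0.001,-0.025,0],[0,0,0.015]],[[0.001,-0.025,0],[0,0,0.015]],[[0.001,-0.025,0],[0,0,0.015]],[[0.001,-0.025,0],[0,0,0.015]],[[0.001,-0.025,0],[0,0,0.015]]]'

```text
time_s: 23.2
ee_pos: [509.9, -66.5, 214.1]
ee_rot: [180.0, 0.1, -10.0]
force: [-0.5, 0.8, -5.1]
gripper_width: 13.5
```

>>> drive_tool --motion '[[[0.001,-0.025,0],[0,0,0.015]],[[0.001,-0.025,0],[0,0,0.015]],[[0.001,-0.025,0],[0,0,0.015]],[[0.001,-0.025,0],[0,0,0.015]],[[0.001,-0.025,0],[0,0,0.015]],[[0.001,-0.025,0],[0,0,0.015]],[[0,-0.025,0],[0,0,0.015]],[[0,-0.025,0],[0,0,0.015]],[[0,-0.02,0],[0,0,0]],[[0,-0.014,0],[0,0,0]]]'

```text
time_s: 24.03
ee_pos: [515.8, -301.1, 213.8]
ee_rot: [-180.0, 0.1, -3.3]
force: [-0.2, 0.9, -3.8]
gripper_width: 13.3
```

>>> drive_tool --motion '[[[0,-0.014,0],[0,0,0]],[[0,-0.01,0],[0,0,0]],[[0,-0.006,0],[0,0,0]],[[0,-0.003,0],[0,0,0]],[[0,0,0],[0,0,0]],[[0,0,0],[0,0,0]],[[0,0,0],[0,0,0]],[[0,0,0],[0,0,0]],[[0,0,0],[0,0,0]],[[0,0,0],[0,0,0]]]'

```text
time_s: 24.87
ee_pos: [517.1, -331.4, 215.3]
ee_rot: [180.0, -0.0, -3.2]
force: [-0.6, 0.1, -4.2]
gripper_width: 13.7
```

Run:
```python
from h import *
im,p=snap('wrist','w10'); s=env.state();print(s['time_s'],s['ee_pos'],s['ee_rot'],s['gripper_width'],s['force'])
```

```text
24.9167 [ 517.10427931 -331.45285184  215.29485573] [ 1.79997372e+02 -1.28155237e-02 -3.18145302e+00] 13.448116124898084 [-0.19630514  0.30575127 -4.52429862]
```

View pics/w10.png

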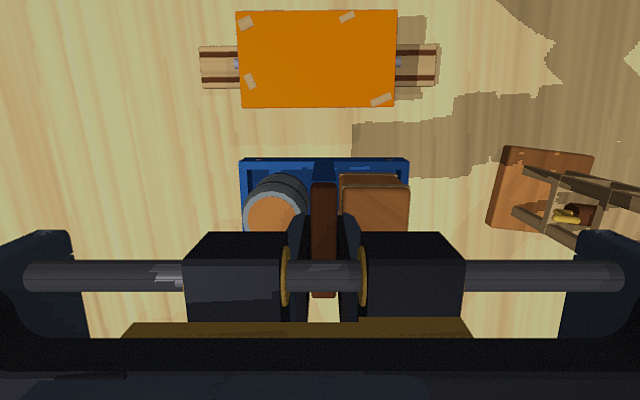

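Run:
```python
from h import *
im,p=load('w10'); crop('w10',190,0,450,220,3,'c12')
print('tower base',px2z(p,505,147,10),px2z(p,487,225,10))
```

```text
tower base [ 730.10552714 -316.73444649   10.        ] [ 715.62352102 -412.48480617   10.        ]
```

View pics/c12.png

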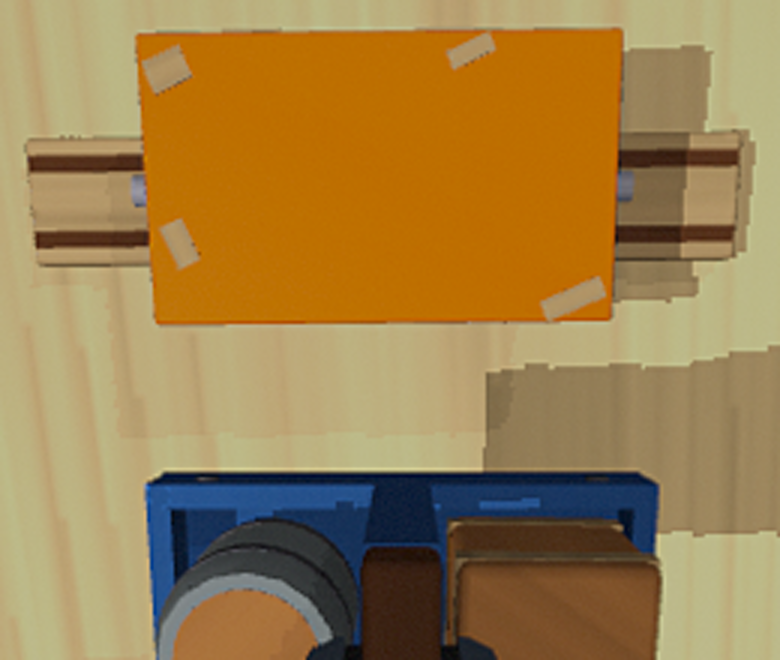

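Run:
```python
from h import *
im,p=load('w10');s=3
P=lambda c,z:px2z(p,190+(c[0]+.5)/s-.5,(c[1]+.5)/s-.5,z)[:2]
q=np.array([P(c,60) for c in((137,33),(621,29),(612,320),(155,323))])
print(q.round(1),q.mean(0),[(np.linalg.norm(q[(i+1)%4]-q[i]).round(1),np.degrees(np.arctan2(*(q[(i+1)%4]-q[i])[::-1])).round(2)) for i in range(4)])
# crate rim: which is at underside 133 -> rim 157, and ends
z=215.3-82+24
a,b=P((148,485),z),P((657,484),z);print('crate rim edge',a,b,np.linalg.norm(b-a),np.degrees(np.arctan2(*(b-a)[::-1])),(a+b)/2)
a,b=P((150,475),z-24),P((655,475),z-24);print('base edge',a,b,np.linalg.norm(b-a))
```

```text
[[ 443.8 -169.3]
 [ 593.2 -176.3]
 [ 590.3 -263.2]
 [ 439.3 -255.9]] [ 516.65991478 -216.16154031] [(np.float64(149.5), np.float64(-2.7)), (np.float64(86.9), np.float64(-91.95)), (np.float64(151.1), np.float64(177.24)), (np.float64(86.7), np.float64(87.04))]
crate rim edge [ 455.86599941 -295.60541213] [ 581.77801341 -302.23369639] 126.08635700447053 -3.013393833088101 [ 518.82200641 -298.91955426]
base edge [ 450.51921157 -296.33578379] [ 587.09285386 -303.79619647] 136.77725514690312
```

>>> drive_tool --motion '[[[0,0.004,0],[0,0,0.006]],[[0,0.009,0],[0,0,0]],[[0,0.014,0],[0,0,0]],[[0,0.018,0],[0,0,0]],[[0,0.0195,0],[0,0,0]],[[0,0.018,0],[0,0,0]],[[0,0.014,0],[0,0,0]],[[0,0.01,0],[0,0,0]],[[0,0.006,0],[0,0,0]],[[0,0.003,0],[0,0,0]]]'

```text
time_s: 25.75
ee_pos: [517.1, -215.3, 215.4]
ee_rot: [180.0, -0.0, -2.8]
force: [-0.8, -0.8, -5.0]
gripper_width: 13.2
```

>>> drive_tool --motion '[[[0,0,0],[0,0,0]],[[0,0,-0.003],[0,0,0]],[[0,0,-0.005],[0,0,0]],[[0,0,-0.008],[0,0,0]],[[0,0,-0.008],[0,0,0]],[[0,0,-0.006],[0,0,0]],[[0,0,-0.004],[0,0,0]],[[0,0,-0.002],[0,0,0]],[[0,0,0],[0,0,0]],[[0,0,0],[0,0,0]]]'

```text
time_s: 26.58
ee_pos: [517.2, -216.3, 179.2]
ee_rot: [180.0, -0.0, -2.9]
force: [0.1, -0.6, -4.1]
gripper_width: 13.5
```

Run:
```python
from h import *
im,p=snap('wrist','w11'); s=env.state();print(s['time_s'],s['ee_pos'],s['ee_rot'],s['gripper_width'],s['force'])
crop('w11',190,60,450,280,3,'c13')
```

```text
26.6333 [ 517.27781524 -216.36225934  179.47620376] [ 1.79984874e+02 -4.36240664e-02 -2.86477017e+00] 13.342062940946153 [-0.06223598 -1.0172778  -3.99286671]
```

View pics/c13.png

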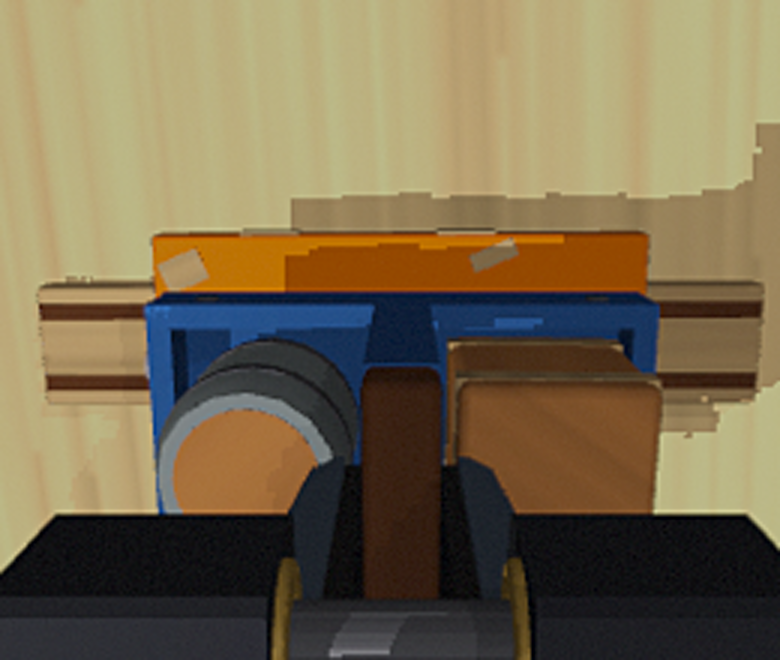

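Deck edge midpoint (crop x 400.5) and crate rim midpoint (402) agree to within about half a millimetre. I'll lower to the 15 mm hover.

>>> drive_tool --motion '[[[0,0,-0.002],[0,0,0]],[[0,0,-0.004],[0,0,0]],[[0,0,-0.005],[0,0,0]],[[0,0,-0.005],[0,0,0]],[[0,0,-0.003],[0,0,0]],[[0,0,-0.002],[0,0,0]],[[0,0,-0.001],[0,0,0]],[[0,0,0],[0,0,0]],[[0,0,0],[0,0,0]],[[0,0,0],[0,0,0]]]'

```text
time_s: 27.47
ee_pos: [517.2, -216.3, 157.4]
ee_rot: [180.0, -0.0, -2.9]
force: [0.8, 0.1, -4.4]
gripper_width: 13.2
```

>>> drive_tool --motion '[[[0,0,0],[0,0,0]],[[0,0,0],[0,0,0]],[[0,0,0],[0,0,0]],[[0,0,0],[0,0,0]],[[0,0,0],[0,0,0]],[[0,0,0],[0,0,0]],[[0,0,0],[0,0,0]],[[0,0,0],[0,0,0]],[[0,0,0],[0,0,0]],[[0,0,0],[0,0,0]]]'

```text
time_s: 28.3
ee_pos: [517.0, -216.3, 157.2]
ee_rot: [180.0, -0.0, -2.9]
force: [-0.8, -0.2, -4.8]
gripper_width: 13.2
```

Run:
```python
from h import *
im,p=snap('wrist','w12');snap('scene','s12');snap('top','t12'); s=env.state();print(s['time_s'],s['ee_pos'],s['ee_rot'],s['gripper_width'],s['force'])
crop('w12',190,60,450,280,3,'c14');crop('s12',190,110,390,290,4,'c15')
P=lambda c,z:px2z(p,190+(c[0]+.5)/3-.5,60+(c[1]+.5)/3-.5,z)[:2]
a,_=load('top0');b,_=load('t12');print(abs(a[120:250,325:345].astype(int)-b[120:250,325:345]).mean())
```

```text
28.45 [ 517.01318079 -216.24971827  157.18586431] [ 1.79999425e+02 -6.05196786e-03 -2.86470724e+00] 13.467808078291597 [-0.31883048  0.093749   -4.42198221]
21.988205128205127
```

View pics/c14.png

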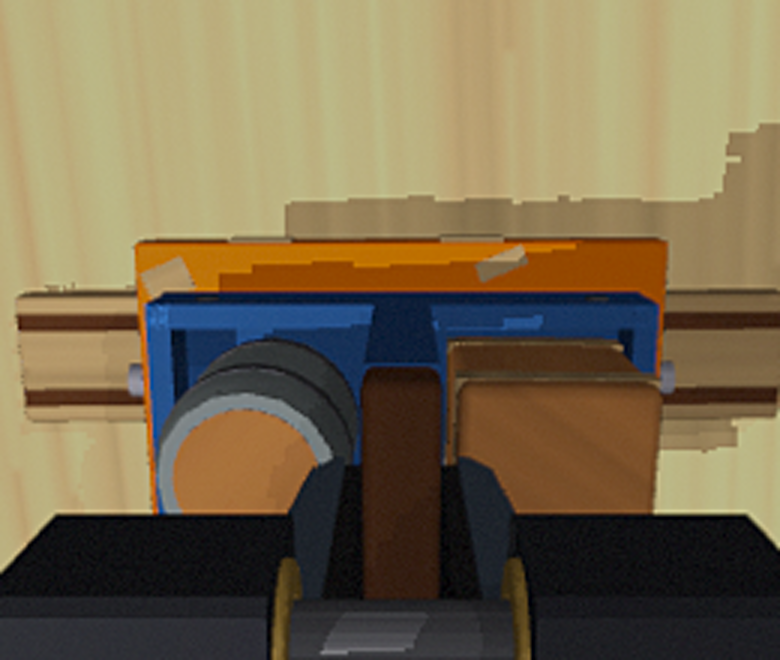

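View pics/c15.png

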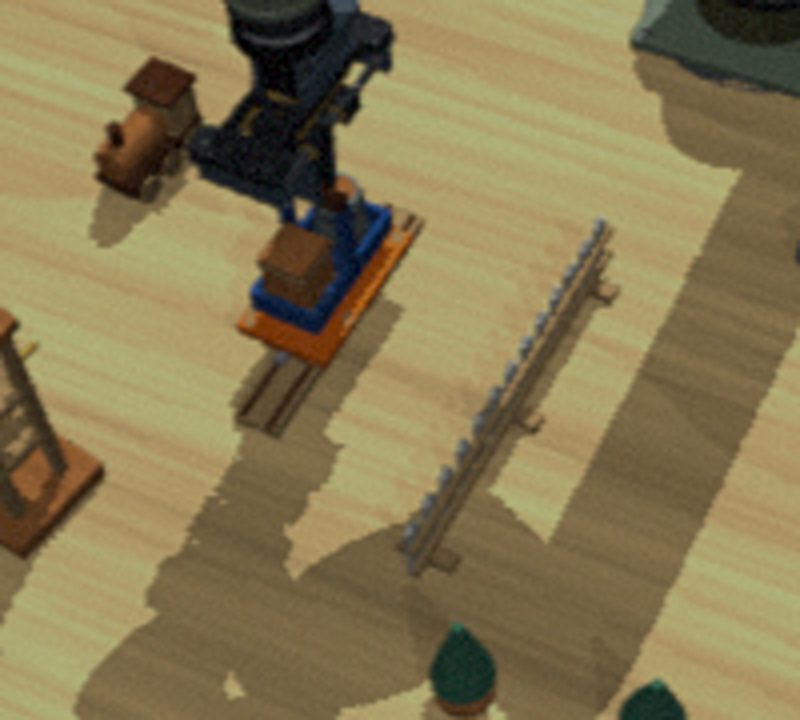

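View pics/t12.png

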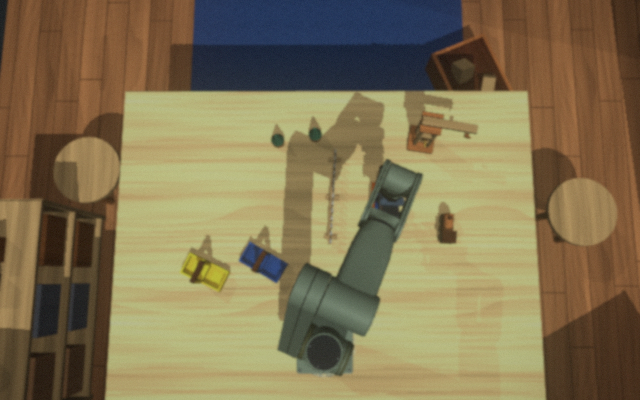

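Run:
```python
from h import *
im,p=load('w12')
P=lambda c,z:px2z(p,190+(c[0]+.5)/3-.5,60+(c[1]+.5)/3-.5,z)[:2]
d=(P((137,242),60)+P((666,240),60))/2; c=(P((148,306),99)+P((657,306),99))/2
print('deck edge mid',d,'crate rim mid',c,'width gap (want 12)',d-c)
```

```text
deck edge mid [ 518.90020534 -171.86394323] crate rim mid [ 518.54371943 -184.19502815] width gap (want 12) [ 0.35648591 12.33108493]
```

The crate is centred to about 0.4 mm, with the underside at about 75 mm (15 mm above the deck). The fence, engine and trees are where they were, so I'm handing in.

Run:
```python
from h import *
print(env.job_done()); s=env.state();print(s['time_s'],s['ee_pos'],s['gripper_width'],s['force'])
```

```text
the job is handed in; nothing more can be done
None
the job is handed in; nothing more can be done
```

I packed the barrel and the chest upright into the small blue crate, one in each bay, and let go of both. I then lifted the crate by its handle bar, carried it level over the fence and handed in at about 28.5 s, still holding it over the tender deck.

**Last checks:**
- **Height:** the underside works out at about 75 mm, or 15 mm above the deck. This comes from the tool height, not from a direct view of the gap.
- **Centring:** the crate is within about 0.4 mm of the deck centre both ways in the wrist view.
- **Direction:** the crate lies at about -2.8° and the deck at about -2.7°.
- **Grip:** the bar held at 13.4 mm opening, with a steady load of about 4.4 N and no sign of slipping.
- **Rest of the scene:** by eye, the fence, engine, trees and other crates are where they started in the before and after pictures. A pixel comparison of the fence area told me nothing, because the arm's shadow had moved across it.

**Disagreement:** the first deck reading from the scene camera was about 6 mm off the wrist and top readings. I used those two, which agreed.

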